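# Sweep the steel offcuts off the welding platen into the scrap tray

## Robot

A 6-joint arm with a two-finger parallel gripper is mounted at the origin on the work surface. World frame = base frame: x ahead of the robot, y to its left, z up, the work surface at z = 0. Lengths are in m, angles in degrees, forces in N, time in s.
With the tool pointing down it reaches from about 0.4 to 0.825 m from the base axis. Payload 7 kg.
Tool frame: the origin (TCP) lies midway between the tips of the shut fingers; the grasp point (between the pads) lies r.hold_point_z behind it (r.hold_point_z is the distance from the TCP to the grasp point, in m); z points along the fingers, x is the direction in which the jaws open and shut, and the axes are right-handed (so a half turn about z gives the same grasp; the last joint's range is limited). The gripper opens to 88 mm and grips with 3 to 60 N. Pads are 19 mm wide; open, the fingers measure 130 mm over their backs; the gripper's body (78 mm by 193 mm) begins 47 mm behind the grasp point.
Start: joints at [86.121, 20.546, 0.682, 0, -70.136, -16.507], TCP at [0.235, 0.633, 0.227] pointing down, gripper open.
Joint ranges: [-176.03, 176.03], [-82.01, 121.73], [-58.28, 71.71], [-173.87, 95.51], [-174.79, -0.11], [-173.66, 173.66]. Speed limits (degrees/s): [136.94, 136.94, 172.46, 180, 180, 180].

## Interface

Orientations are given as [roll, pitch, yaw] about the fixed x, y, z axes, in that order (R = Rz(yaw) Ry(pitch) Rx(roll)).
In Python, from plant import get_state, viewer, close_job, r gives the robot as it stands.
- The arm moves only by the tool apply_moves, never from a script. Its argument "plan" is a list of rows, each a list of 3 entries, a list of its own where there are three numbers: the closure in counts, from 0 (fully open) to 255 (shut), then the shift along the tool's x, y, z in units of 50 mm (1.0 is 50 mm), then the turn about the tool's z in units of 6 degrees (1.0 is 6 degrees). A call has 1 to 12 rows; each row shifts and turns the commanded pose from where the row before left it, along the tool's axes as they then stand; what a row does not reach is not made up. A row lasts 1/8 s, in which the tool goes at most 62.5 mm and 10.7 degrees, less where a joint would pass 70% of its speed; a pose out of reach is approached as far as the arm can. A call is refused whole if a number of a shift passes 1 or a number of a turn 1, either way. A call with a gripper value outside its range is refused whole. The fingers move at their own pace and stop on an object; "squeeze" is the grip in N (left out, the last holds). Time passes only in rows, so rows that do not move let the fingers close. It gives the time, the measured TCP pose, the force and the opening at its end, in the units of the state.
- get_state(): the state, without advancing time (a new reading comes with each control period).
- viewer.capture(name): name is "scene" or "top" or "wrist"; returns a dict with "frame" (400x640x3 uint8, blue, green, red), "K" (3x3 intrinsics, pixels), "R" (3x3) and "t" (3): a world point X has camera coordinates R X + t; the wrist camera has in their place "mount" (4x4, takes a point from camera to tool coordinates, whose origin is the TCP and whose axes are the tool frame's). Camera axes: x right, y down, z forward; pixel columns grow to the right and rows downward; lengths in m; the calibration is good to about 2 mm. A picture is of the moment at which its call begins: read the wrist's pose just before it. There is no depth.
- close_job(): hands the job in, once; it reports no verdict.
The state is a dict: "time_s": time; "joints": joint angles; "qd": joint speeds; "joint_torque": joint torques, N m; "tcp_pos": TCP position; "eef_rot": TCP orientation; "contact_force": force on the tool from outside, world axes, zero at the start; "moment": the same for the moment, N m; "gripper_width": finger opening in m.
Only numpy, scipy, OpenCV 4.12 (cv2) and the standard library are available. Lean on these libraries where they do the work, as an engineer would, in place of code of your own. Each camera call takes 0.05 s, during which the arm holds its last target.

## Task

Clear the welding platen: sweep the three bare-steel offcuts lying on it (a flat-bar end, a round slug and a square-tube end) over its edge into the red scrap tray tucked under one side. They are hot and burred, so push them gently along the plate with the shut fingertips; do not pinch them, press down on them or pick them up. Leave the bracket, the magnet, the blue coupons, the tools and the spray can where they are, and end clear of everything.

Things in the scene. Friction and masses are not known exactly. Their poses are not given: they have to be found in the camera images.
- platen: welding platen, fixed: a dark steel plate with a grid of 16 mm holes on a green frame. Plate 300 (x) by 320 (y) by 20 mm thick; its flat top has no raised edge and lies 70 mm above the bench. Origin: centre of its underside, at bench level; z up. The two trays stand along its +y and -y edges; which is which changes
- scrap_tray: red open scrap tray, fixed, a few rusty scraps (under 10 mm high) stuck to its floor: 280 (x) by 140 (y) mm outside, walls 3 mm thick, 40 mm high. Axes parallel to the platen's; centre 217 mm from the platen's centre, to platen +y or -y. Its near wall stands 13 mm in beneath the platen's edge, so what is pushed over that edge drops in. Origin: centre of its underside, at bench level
- parts_tray: blue tray for finished parts, of the same shape, on the opposite side of the platen; two blue coupons lie in it. Not for scrap. Origin: centre of its underside at bench level
- bar_end_c (a point): loose offcut of bare bright flat bar, 40 (x) by 25 (y) by 12 mm high, about 90 g, lying flat on the platen at any yaw; this point is its centre, 6 mm above the platen's top
- slug_c (a point): loose offcut of bare bright steel, a round slug (disc) 30 mm in diameter and 14 mm high, about 75 g, lying flat on the platen; this point is its centre, 7 mm above the platen's top
- tube_end_c (a point): loose offcut of bare bright square tube, 30 by 30 mm outside and 30 mm long, about 80 g, lying on its side on the platen with its bore along x, at any yaw; this point is its centre, 15 mm above the platen's top
- bracket: dark rust-brown welded bracket, loose, to be left alone: base 60 (x) by 70 (y) by 8 mm with an upright plate along y, 44 mm high overall. It stands near the centre of the platen; the offcuts lie 80 to 96 mm to either side of the platen's middle line (platen x = 0), at least 10 mm clear of it. Origin: centre of its underside
- magnet: yellow arrow-shaped welding magnet, loose, to be left alone: about 62 (x) by 51 (y) by 16 mm high, on the platen's middle line (platen x about 0), beside the bracket. Origin: on its underside, within 5 mm of its middle
- coupon: blue drilled steel coupon (a finished part), loose, to be left alone: 60 (x) by 40 (y) by 10 mm, on the platen's middle line on the other side of the bracket. Origin: centre of its underside
- coupon_b: blue drilled coupon, 60 by 40 by 10 mm, lying in the parts tray, to be left alone. Origin: centre of its underside
- coupon_c: another blue drilled coupon, 60 by 40 by 10 mm, lying in the parts tray, to be left alone. Origin: centre of its underside
- wire_brush: wire brush lying on the bench beyond the platen: 240 mm long (x), 44 mm wide, 28 mm high. To be left alone. Origin: under the middle of its bristles, 50 mm from the middle of its length
- chipping_hammer: chipping hammer lying on the bench beyond the platen: about 260 mm long (x), its head 130 mm wide (y), 26 mm high. To be left alone. Origin: on its underside, near the middle of its length
- spray_can: green spray can standing on the bench beyond the platen: 64 mm in diameter, 170 mm high. To be left alone. Origin: centre of its underside

How it is judged (in metres and radians):
At the end, for the whole second after the job is handed in: all three offcuts lie at rest inside the red scrap tray (centres within its walls and below 50 mm), and the bracket, magnet, coupons, brush, hammer and can are each within 15 mm of where they began (x of bar_end_c in the frame of scrap_tray between -0.136 and 0.136 m and y of bar_end_c in the frame of scrap_tray between -0.066 and 0.066 m and z of each of bar_end_c, slug_c, tube_end_c in the frame of scrap_tray below 0.05 m and linear speed of each of bar_end, slug, tube_end below 0.05 m/s and x of slug_c in the frame of scrap_tray between -0.136 and 0.136 m and y of slug_c in the frame of scrap_tray between -0.066 and 0.066 m and x of tube_end_c in the frame of scrap_tray between -0.136 and 0.136 m and y of tube_end_c in the frame of scrap_tray between -0.066 and 0.066 m and distance of each of bracket, magnet, coupon, coupon_b, coupon_c, wire_brush, chipping_hammer, spray_can from where it was at the start of the episode below 0.015 m); the robot touches nothing.
It fails at once if an offcut is lifted off the platen (its centre more than 32 mm above the platen's top) (height (world z) of any of bar_end_c, slug_c, tube_end_c above 0.102 m).
It fails at once if an offcut is pinched or pressed hard (more than 15 N between it and the fingers) (contact force between the fingers and bar_end above 15 N or contact force between the fingers and slug above 15 N or contact force between the fingers and tube_end above 15 N).
It fails at once if the bracket, magnet, a coupon, a tool or the can is shifted by more than 15 mm (distance of any of bracket, magnet, coupon, coupon_b, coupon_c, wire_brush, chipping_hammer, spray_can from where it was at the start of the episode above 0.015 m).
It also fails if it takes over 64 s, if anything falls off the work surface, if the arm or the gripper's body presses on something with over 40 N, if the wrist force passes 120 N, or if a joint passes its speed limit or range.

## Working session

There is one attempt and no reset: what is moved stays moved. The work goes in short steps, Python scripts to look and compute and a tool call to move; the robot and the scene stay as the last step left them, time stands still between calls to the robot, and variables do not carry over. Pictures are saved under pics/ and viewed, and the job is handed in when it is done.

Besides the shell and the picture viewer there is one more tool, called after "Request:" by a JSON object that holds its "method" and its "body", one argument or row to a line. apply_moves: Moves the arm, as the interface text tells. Its arguments: {"type":"object","properties":{"plan":{"type":"array","items":{"type":"array"}},"squeeze":{"type":"number"}},"required":["plan"]}

```bash
mkdir -p pics; ls; python3 - <<'E'
from plant import get_state, viewer, r
import cv2
print(get_state(), r.hold_point_z)
for n in ("top","scene"):
    c=viewer.capture(n); cv2.imwrite(f"pics/{n}0.png",c["frame"]); print(n,c["K"],c["R"],c["t"])
E
```

```text
pics
{'time_s': 0.0, 'joints': array([ 8.61232454e+01,  2.05907809e+01,  6.31420348e-01, -1.94471001e-02,
       -7.01361227e+01, -1.65080063e+01]), 'qd': array([ 0.12364533, -0.00859026,  0.03112444, -0.10422807, -0.05152587,
       -0.0421716 ]), 'joint_torque': array([ 9.63355269e-04, -5.82720709e+01,  2.93063951e+01,  6.99716136e+00,
        6.92514455e-03, -1.48803665e-04]), 'tcp_pos': array([0.23496301, 0.63223969, 0.22561432]), 'eef_rot': array([-1.79990394e+02, -9.67424044e-02, -1.10391392e+02]), 'contact_force': array([ 1.39318981,  0.30673272, -0.3208999 ]), 'moment': array([ 0.02183588, -0.01739337, -0.0137173 ]), 'gripper_width': 0.08764368270018151} 0.0188
top [[367.7282827    0.         323.56051029]
 [  0.         367.7282827  197.50606785]
 [  0.           0.           1.        ]] [[ 0.01769949 -0.99957085 -0.0233421 ]
 [-0.99826911 -0.01635726 -0.05649085]
 [ 0.0560848   0.02430155 -0.99813022]] [0.02411299 0.62140691 0.81583709]
scene [[466.1250655    0.         320.58671301]
 [  0.         466.1250655  199.17387826]
 [  0.           0.           1.        ]] [[-0.07161201  0.99725942 -0.01858431]
 [ 0.73707632  0.04035708 -0.67460344]
 [-0.67200463 -0.06200777 -0.73794635]] [ 0.03612902 -0.40082267  1.54877765]
```

View pics/top0.png

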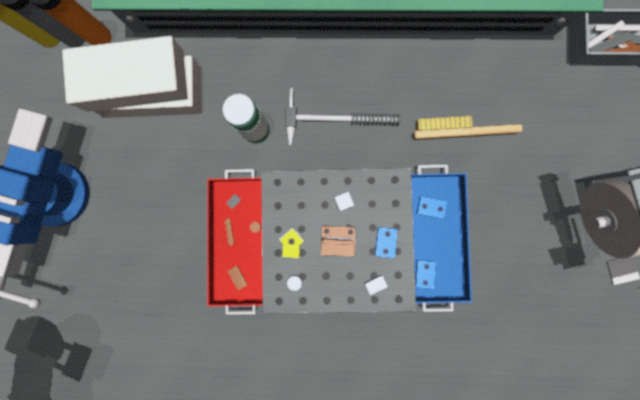

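View pics/scene0.png

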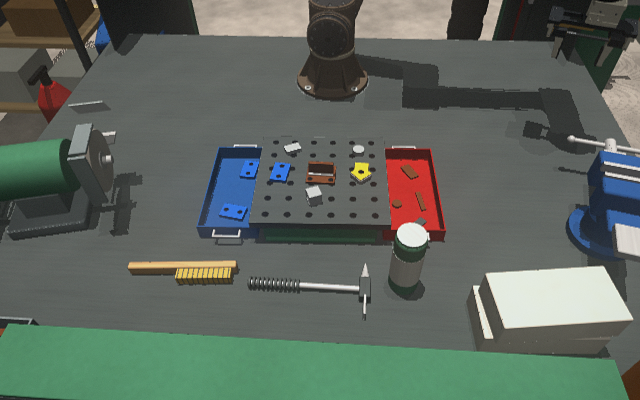

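The red tray is on the world +y side (left in top view). The slug is at (294,284), the bar at (376,285), the tube at (345,201), the magnet at (291,243), the bracket at (338,241) and the coupon at (386,243). Next I'll zoom in and measure.

```bash
cat > h.py <<'E'
import numpy as np, cv2
from plant import get_state, viewer, r
def px2w(c,p,z):
    d=np.linalg.solve(c["K"],[p[0],p[1],1.0]); R=np.array(c["R"]);t=np.array(c["t"])
    C=-R.T@t; d=R.T@d; return C+d*(z-C[2])/d[2]
def w2px(c,X):
    q=c["K"]@(np.array(c["R"])@np.array(X)+np.array(c["t"])); return q[:2]/q[2]
E
python3 - <<'E'
from h import *
c=viewer.capture("top"); f=c["frame"]
g=cv2.resize(f[160:320,200:420],None,fx=3.6,fy=3.6,interpolation=cv2.INTER_CUBIC); cv2.imwrite("pics/topz.png",g)
hsv=cv2.cvtColor(f,cv2.COLOR_BGR2HSV)
def blobs(m,z,name):
    n,l,s,ce=cv2.connectedComponentsWithStats(m.astype(np.uint8))
    for i in range(1,n):
        if s[i,4]>40:
            pts=np.argwhere(l==i)[:,::-1].astype(np.float32); rc=cv2.minAreaRect(pts)
            w=np.array([px2w(c,p,z)[:2] for p in cv2.boxPoints(rc)])
            print(name,s[i],ce[i].round(1),px2w(c,ce[i],z)[:2].round(4),"box",w.round(3).tolist())
roi=np.zeros(f.shape[:2],bool); roi[172:312,262:414]=1
blobs(roi&(hsv[...,1]<60)&(hsv[...,2]>150),.08,"steel")
blobs(roi&(hsv[...,1]>120)&(hsv[...,0]>20)&(hsv[...,0]<35),.08,"mag")
blobs(roi&(hsv[...,1]>80)&(hsv[...,0]<18),.08,"brk")
blobs((hsv[...,1]>120)&(hsv[...,0]>170)|(hsv[...,1]>200)&(hsv[...,0]<5),.04,"red")
for p in [(262,171),(411,168),(264,314),(415,313)]: print(p,px2w(c,p,.07).round(4))
E
```

```text
steel [334 191  21  21 300] [344.  200.9] [ 0.6111 -0.0098] box [[0.62, 0.015], [0.636, -0.019], [0.602, -0.034], [0.587, -0.001]]
steel [411 226   3  46  58] [412.3 248.6] [ 0.5144 -0.1524] box [[0.561, -0.148], [0.561, -0.152], [0.469, -0.156], [0.469, -0.153]]
steel [278 228  27  17  53] [290.5 234.4] [0.5391 0.101 ] box [[0.529, 0.127], [0.558, 0.122], [0.547, 0.068], [0.519, 0.074]]
steel [324 236  30   4  66] [338.8 237.5] [ 5.345e-01 -1.000e-04] box [[0.532, 0.031], [0.538, 0.031], [0.536, -0.03], [0.53, -0.03]]
steel [365 275  24  21 313] [376.3 285.2] [ 0.438  -0.0789] box [[0.44, -0.051], [0.461, -0.092], [0.435, -0.106], [0.414, -0.065]]
steel [286 276  16  16 208] [293.7 283.3] [0.4382 0.0921] box [[0.453, 0.108], [0.453, 0.077], [0.423, 0.076], [0.422, 0.108]]
mag [281 230  22  28 399] [290.9 245. ] [0.5171 0.0995] box [[0.495, 0.124], [0.55, 0.119], [0.546, 0.075], [0.491, 0.08]]
brk [322 226  33  10 203] [337.7 231.1] [0.5478 0.0025] box [[0.558, 0.035], [0.559, -0.031], [0.54, -0.032], [0.539, 0.035]]
brk [322 237  33  18 459] [337.3 246.9] [0.515  0.0029] box [[0.502, 0.038], [0.535, 0.035], [0.529, -0.033], [0.496, -0.029]]
brk [262 256   1  44  44] [262.  277.5] [0.4487 0.1583] box [[0.405, 0.157], [0.405, 0.157], [0.493, 0.16], [0.493, 0.16]]
red [208 181  37 123 545] [214.5 250. ] [0.4997 0.2726] box [[0.638, 0.348], [0.656, 0.275], [0.386, 0.204], [0.368, 0.275]]
(262, 171) [0.6727 0.1663 0.07  ]
(411, 168) [ 0.6837 -0.1511  0.07  ]
(264, 314) [0.3715 0.1539 0.07  ]
(415, 313) [ 0.381  -0.1607  0.07  ]
```

View pics/topz.png

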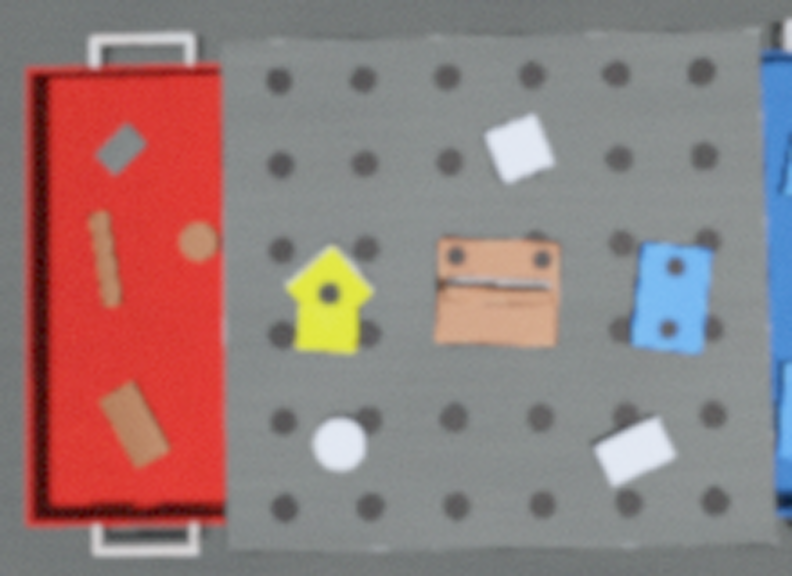

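Request:
{"method": "apply_moves", "body": {
  "plan": [
    [255, [0, 0, 0], 0.94],
    [255, [0, 0, 0], 0.94],
    [255, [0, 0, 0], 0.94],
    [255, [0, 0, 0], 0.94],
    [255, [0, 0, 0], 0.94],
    [255, [0, 0, 0], 0.94],
    [255, [0, 0, 0], 0.94],
    [255, [0, 0, 0], 0.94],
    [255, [0, 0, 0], 0.94],
    [255, [0, 0, 0], 0.94],
    [255, [0, 0, 0], 0.94],
    [255, [0, 0, 0], 0.94]
  ],
  "squeeze": 10
}}

```text
time_s: 1.65
tcp_pos: [0.2351, 0.6325, 0.2261]
eef_rot: [-180.0, -0.0, -178.3]
contact_force: [-0.5, 0.3, 0.2]
gripper_width: 0.0008
```

```bash
cat > go.py <<'E'
import sys
from h import *
from scipy.spatial.transform import Rotation as Ro
s=get_state(); R=Ro.from_euler('xyz',s["eef_rot"],degrees=True).as_matrix()
print("t",round(s["time_s"],2),s["tcp_pos"].round(4),s["eef_rot"].round(2),"j",s["joints"].round(1),"F",s["contact_force"].round(1),"w",round(s["gripper_width"],4))
if len(sys.argv)>3:
    T=np.array([float(v) for v in sys.argv[1:4]]); print("units",(R.T@(T-s["tcp_pos"])/.05).round(2))
E
python3 go.py 0.438 0.048 0.2
```

```text
t 1.65 [0.2351 0.6325 0.2261] [-1.7996e+02 -1.0000e-02 -1.7826e+02] j [ 86.1  20.6   0.7  -0.  -70.1 -84.4] F [-0.5  0.3  0.2] w 0.0008
units [ -3.7  -11.81   0.53]
```

Request:
{"method": "apply_moves", "body": {
  "plan": [
    [255, [-0.3, -0.8, 0], 0],
    [255, [-0.33, -0.98, 0], 0],
    [255, [-0.33, -1, 0], 0],
    [255, [-0.33, -1, 0], 0],
    [255, [-0.33, -1, 0], 0],
    [255, [-0.33, -1, 0], 0],
    [255, [-0.33, -1, 0], 0],
    [255, [-0.33, -1, 0], 0],
    [255, [-0.33, -1, 0], 0],
    [255, [-0.33, -1, 0], 0],
    [255, [-0.33, -1, 0], 0],
    [255, [-0.1, -0.5, 0], 0]
  ]
}}

```text
time_s: 3.15
tcp_pos: [0.4393, 0.0731, 0.2265]
eef_rot: [-180.0, -0.0, -178.2]
contact_force: [-1.0, 0.2, -1.1]
gripper_width: 0.0002
```

```bash
python3 go.py 0.438 0.048 0.12
```

```text
t 3.15 [0.4393 0.0731 0.2265] [-1.7999e+02 -1.0000e-02 -1.7818e+02] j [ 35.   -1.7 -26.7  -0.  -65.1 -33.1] F [-1.   0.2 -1.1] w 0.0002
units [ 0.04 -0.5   2.13]
```

Request:
{"method": "apply_moves", "body": {
  "plan": [
    [255, [0, 0, 0], 0],
    [255, [0, -0.25, 0.5], 0],
    [255, [0, -0.2, 0.8], 0],
    [255, [0, 0, 0.8], 0],
    [255, [0, 0, 0], 0],
    [255, [0, 0, 0], 0]
  ]
}}

```text
time_s: 3.9
tcp_pos: [0.4407, 0.0536, 0.1228]
eef_rot: [180.0, 0.1, -178.0]
contact_force: [-0.4, 0.6, 1.4]
gripper_width: 0.0005
```

```bash
python3 go.py 0.438 0.048 0.076; python3 - <<'E'
from h import *
w=viewer.capture("wrist"); cv2.imwrite("pics/w1.png",w["frame"]); f=viewer.capture("top")["frame"]
cv2.imwrite("pics/t1.png",cv2.resize(f[160:320,200:420],None,fx=3.6,fy=3.6,interpolation=cv2.INTER_CUBIC))
E
```

```text
t 3.9 [0.4407 0.0536 0.1228] [ 1.80e+02  7.00e-02 -1.78e+02] j [ 32.6   4.3 -35.7   0.  -49.9 -30.6] F [-0.4  0.6  1.4] w 0.0005
units [ 0.06 -0.11  0.94]
```

View pics/w1.png

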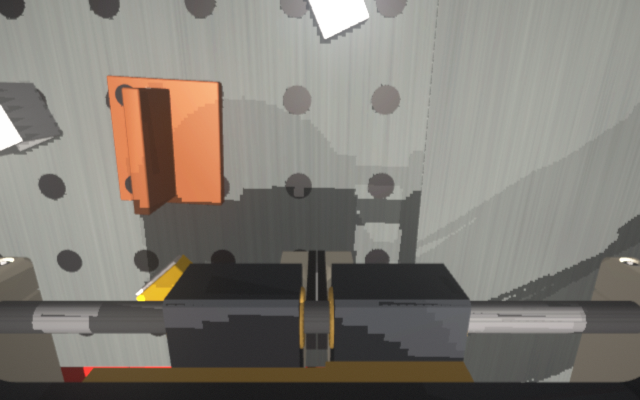

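View pics/t1.png

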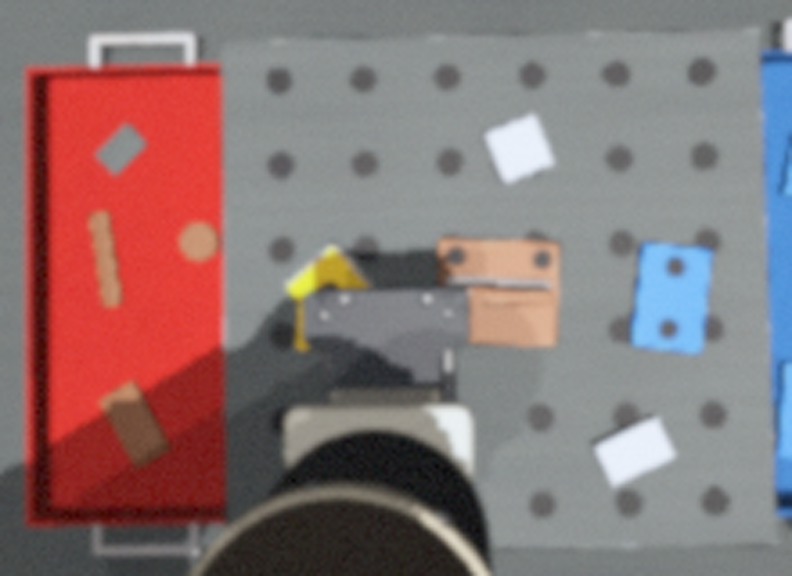

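Request:
{"method": "apply_moves", "body": {
  "plan": [
    [255, [0.06, -0.11, 0.3], 0],
    [255, [0, 0, 0.3], 0],
    [255, [0, 0, 0.2], 0],
    [255, [0, 0, 0.1], 0],
    [255, [0, 0, 0], 0],
    [255, [0, 0, 0], 0]
  ]
}}

```text
time_s: 4.75
tcp_pos: [0.4374, 0.0474, 0.077]
eef_rot: [180.0, 0.0, -178.1]
contact_force: [0.5, -0.2, -0.5]
gripper_width: 0.0005
```

```bash
python3 go.py 0.434 0.165 0.077; python3 - <<'E'
from h import *
f=viewer.capture("scene")["frame"]
cv2.imwrite("pics/s1.png",cv2.resize(f[100:260,180:460],None,fx=2.8,fy=2.8,interpolation=cv2.INTER_CUBIC))
E
```

```text
t 4.75 [0.4374 0.0474 0.077 ] [ 1.7998e+02  4.0000e-02 -1.7806e+02] j [ 32.    7.7 -39.5   0.  -42.8 -30.1] F [ 0.5 -0.2 -0.5] w 0.0005
units [-0.01  2.35  0.  ]
```

View pics/s1.png

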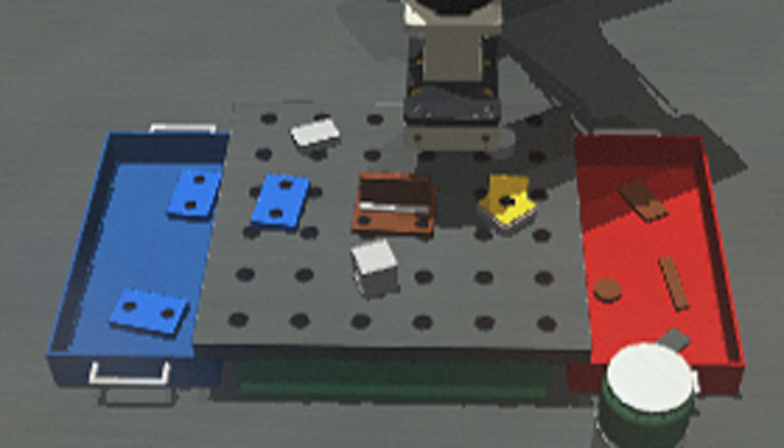

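Request:
{"method": "apply_moves", "body": {
  "plan": [
    [255, [0, 0.05, 0], 0],
    [255, [0, 0.05, 0], 0],
    [255, [0, 0.05, 0], 0],
    [255, [0, 0.05, 0], 0],
    [255, [0, 0.05, 0], 0],
    [255, [0, 0.06, 0], 0],
    [255, [0, 0.08, 0], 0],
    [255, [0, 0.1, 0], 0],
    [255, [0, 0.1, 0], 0],
    [255, [0, 0.1, 0], 0],
    [255, [0, 0.1, 0], 0],
    [255, [0, 0.1, 0], 0]
  ]
}}

```text
time_s: 6.3
tcp_pos: [0.4355, 0.092, 0.0765]
eef_rot: [-180.0, -0.0, -178.1]
contact_force: [-0.3, -1.0, -0.7]
gripper_width: 0.0004
```

```bash
python3 go.py 0.434 0.165 0.077; python3 - <<'E'
from h import *
f=viewer.capture("scene")["frame"]
cv2.imwrite("pics/s2.png",cv2.resize(f[100:260,180:460],None,fx=2.8,fy=2.8,interpolation=cv2.INTER_CUBIC))
E
```

```text
t 6.3 [0.4355 0.092  0.0765] [-180.     -0.   -178.07] j [ 37.5   8.2 -38.9  -0.  -42.9 -35.5] F [-0.3 -1.  -0.7] w 0.0004
units [-0.02  1.46 -0.01]
```

View pics/s2.png

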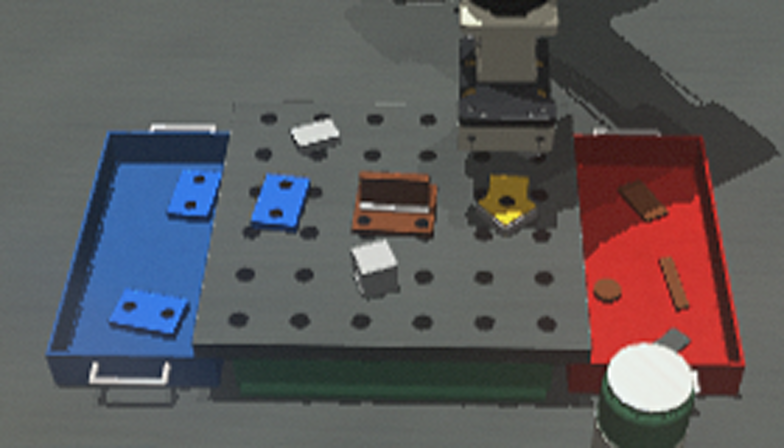

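Request:
{"method": "apply_moves", "body": {
  "plan": [
    [255, [0, 0.1, 0], 0],
    [255, [0, 0.12, 0], 0],
    [255, [0, 0.12, 0], 0],
    [255, [0, 0.12, 0], 0],
    [255, [0, 0.12, 0], 0],
    [255, [0, 0.12, 0], 0],
    [255, [0, 0.12, 0], 0],
    [255, [0, 0.12, 0], 0],
    [255, [0, 0.12, 0], 0],
    [255, [0, 0.12, 0], 0],
    [255, [0, 0.12, 0], 0],
    [255, [0, 0.12, 0], 0]
  ]
}}

```text
time_s: 7.85
tcp_pos: [0.4331, 0.163, 0.0766]
eef_rot: [180.0, -0.0, -178.1]
contact_force: [0.9, 0.0, -0.9]
gripper_width: 0.0006
```

```bash
python3 go.py 0.437 -0.142 0.135; python3 - <<'E'
from h import *
f=viewer.capture("scene")["frame"]
cv2.imwrite("pics/s3.png",cv2.resize(f[100:260,180:460],None,fx=2.8,fy=2.8,interpolation=cv2.INTER_CUBIC))
E
```

```text
t 7.85 [0.4331 0.163  0.0766] [ 180.     -0.   -178.07] j [ 45.1   9.8 -36.8  -0.  -43.4 -43.2] F [ 0.9  0.  -0.9] w 0.0006
units [ 0.13 -6.1  -1.17]
```

View pics/s3.png

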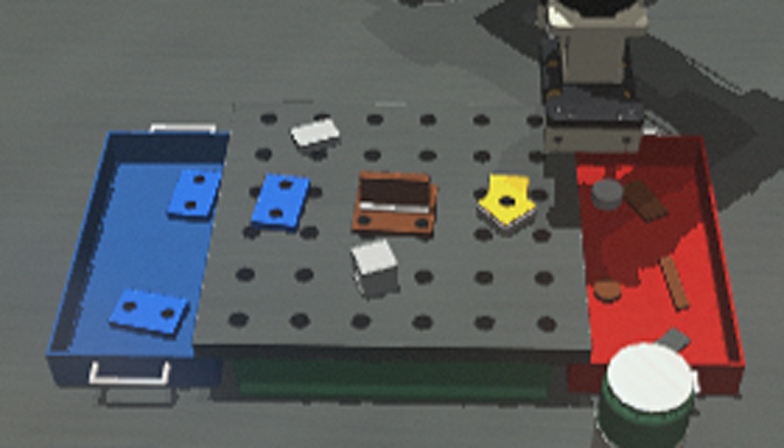

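The slug is in the tray, at (605,192). Next is the bar.

Request:
{"method": "apply_moves", "body": {
  "plan": [
    [255, [0, 0, -0.5], 0],
    [255, [0, -0.3, -0.7], 0],
    [255, [0.02, -0.8, 0], 0],
    [255, [0.02, -1, 0], 0],
    [255, [0.02, -1, 0], 0],
    [255, [0.02, -1, 0], 0],
    [255, [0.02, -1, 0], 0],
    [255, [0.02, -0.7, 0], 0],
    [255, [0, -0.25, 0], 0],
    [255, [0, 0, 0], 0],
    [255, [0, 0, 0], 0]
  ]
}}

```text
time_s: 9.28
tcp_pos: [0.4374, -0.1392, 0.1365]
eef_rot: [180.0, 0.0, -178.0]
contact_force: [-0.6, 0.0, 0.4]
gripper_width: 0.0005
```

```bash
python3 go.py 0.439 -0.142 0.0765
```

```text
t 9.28 [ 0.4374 -0.1392  0.1365] [ 179.99    0.   -178.04] j [  7.    4.8 -32.9  -0.  -52.3  -5.1] F [-0.6  0.   0.4] w 0.0005
units [-0.03 -0.06  1.2 ]
```

Request:
{"method": "apply_moves", "body": {
  "plan": [
    [255, [-0.03, -0.04, 0.3], 0],
    [255, [0, 0, 0.4], 0],
    [255, [0, 0, 0.3], 0],
    [255, [0, 0, 0.2], 0],
    [255, [0, 0.05, 0], 0],
    [255, [0, 0.06, 0], 0],
    [255, [0, 0.06, 0], 0],
    [255, [0, 0.06, 0], 0],
    [255, [0, 0.06, 0], 0],
    [255, [0, 0.06, 0], 0],
    [255, [0, 0.06, 0], 0],
    [255, [0, 0.06, 0], 0]
  ]
}}

```text
time_s: 10.78
tcp_pos: [0.4381, -0.1182, 0.0766]
eef_rot: [-180.0, -0.0, -178.1]
contact_force: [-0.2, -0.8, -0.1]
gripper_width: 0.0007
```

Request:
{"method": "apply_moves", "body": {
  "plan": [
    [255, [0, 0.06, 0], 0],
    [255, [0, 0.06, 0], 0],
    [255, [0, 0.06, 0], 0],
    [255, [0, 0.08, 0], 0],
    [255, [0, 0.1, 0], 0],
    [255, [0, 0.1, 0], 0],
    [255, [0, 0.1, 0], 0],
    [255, [0, 0.1, 0], 0],
    [255, [0, 0.1, 0], 0],
    [255, [0, 0.1, 0], 0],
    [255, [0, 0.1, 0], 0],
    [255, [0, 0.1, 0], 0]
  ]
}}

```text
time_s: 12.28
tcp_pos: [0.4363, -0.0651, 0.0766]
eef_rot: [-180.0, 0.0, -178.1]
contact_force: [0.2, -0.5, -0.1]
gripper_width: 0.0004
```

```bash
python3 go.py 0.434 0.165 0.0765; python3 - <<'E'
from h import *
f=viewer.capture("scene")["frame"]
cv2.imwrite("pics/s4.png",cv2.resize(f[100:260,180:460],None,fx=2.8,fy=2.8,interpolation=cv2.INTER_CUBIC))
f=viewer.capture("top")["frame"]
cv2.imwrite("pics/t4.png",cv2.resize(f[160:320,200:420],None,fx=3.6,fy=3.6,interpolation=cv2.INTER_CUBIC))
E
```

```text
t 12.28 [ 0.4363 -0.0651  0.0766] [-180.      0.   -178.07] j [ 17.3   7.9 -39.3   0.  -42.8 -15.4] F [ 0.2 -0.5 -0.1] w 0.0004
units [-0.11  4.6   0.  ]
```

View pics/s4.png

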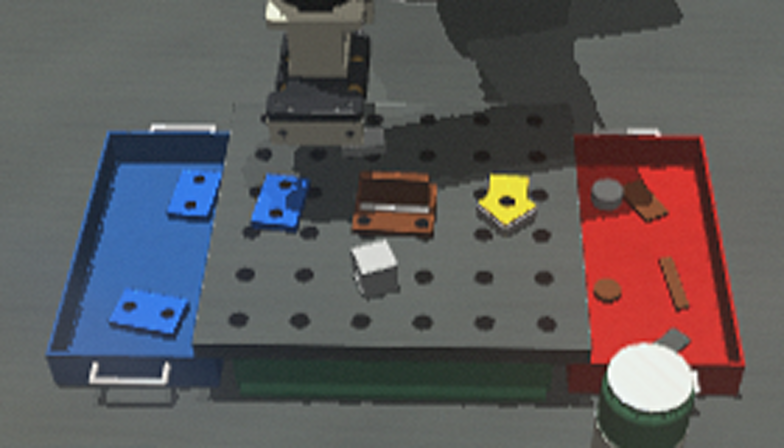

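View pics/t4.png

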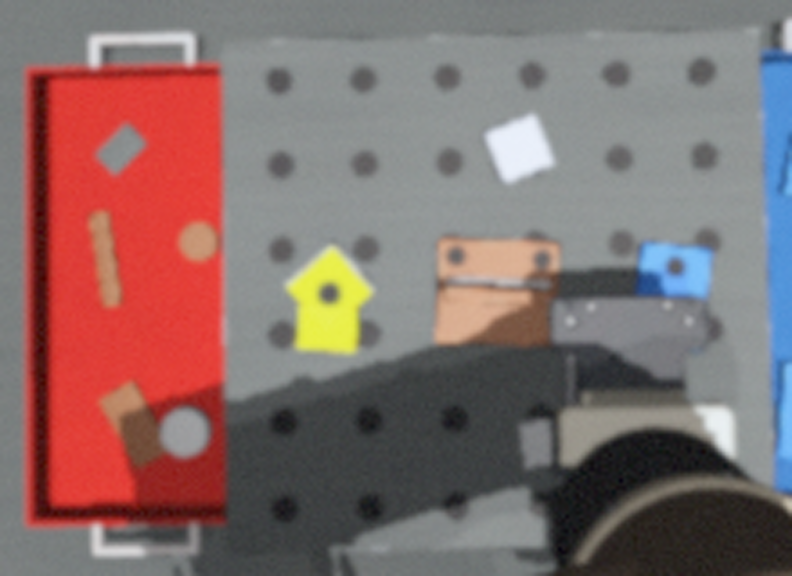

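The bar has straightened and is sliding ahead of the fingers. I'll continue.

Request:
{"method": "apply_moves", "body": {
  "plan": [
    [255, [0, 0.12, 0], 0],
    [255, [0, 0.14, 0], 0],
    [255, [0, 0.15, 0], 0],
    [255, [0, 0.15, 0], 0],
    [255, [0, 0.15, 0], 0],
    [255, [0, 0.15, 0], 0],
    [255, [0, 0.15, 0], 0],
    [255, [0, 0.15, 0], 0],
    [255, [0, 0.15, 0], 0],
    [255, [0, 0.15, 0], 0],
    [255, [0, 0.15, 0], 0],
    [255, [0, 0.15, 0], 0]
  ]
}}

```text
time_s: 13.88
tcp_pos: [0.4333, 0.0231, 0.0766]
eef_rot: [180.0, 0.0, -178.1]
contact_force: [0.6, -0.1, 0.5]
gripper_width: 0.0005
```

Request:
{"method": "apply_moves", "body": {
  "plan": [
    [255, [0, 0.14, 0], 0],
    [255, [0, 0.12, 0], 0],
    [255, [0, 0.12, 0], 0],
    [255, [0, 0.12, 0], 0],
    [255, [0, 0.12, 0], 0],
    [255, [0, 0.12, 0], 0],
    [255, [0, 0.12, 0], 0],
    [255, [0, 0.12, 0], 0],
    [255, [0, 0.12, 0], 0],
    [255, [0, 0.12, 0], 0],
    [255, [0, 0.12, 0], 0],
    [255, [0, 0.12, 0], 0]
  ]
}}

```text
time_s: 15.38
tcp_pos: [0.4309, 0.0959, 0.0766]
eef_rot: [-180.0, -0.0, -178.1]
contact_force: [-0.8, -1.1, 0.1]
gripper_width: 0.0005
```

```bash
python3 go.py 0.434 0.17 0.0765; python3 - <<'E'
from h import *
f=viewer.capture("scene")["frame"]
cv2.imwrite("pics/s5.png",cv2.resize(f[100:260,180:460],None,fx=2.8,fy=2.8,interpolation=cv2.INTER_CUBIC))
f=viewer.capture("top")["frame"]
cv2.imwrite("pics/t5.png",cv2.resize(f[160:320,200:420],None,fx=3.6,fy=3.6,interpolation=cv2.INTER_CUBIC))
E
```

```text
t 15.38 [0.4309 0.0959 0.0766] [-180.     -0.   -178.06] j [ 38.3   7.9 -39.3   0.  -42.8 -36.4] F [-0.8 -1.1  0.1] w 0.0005
units [-0.11  1.48  0.  ]
```

View pics/s5.png

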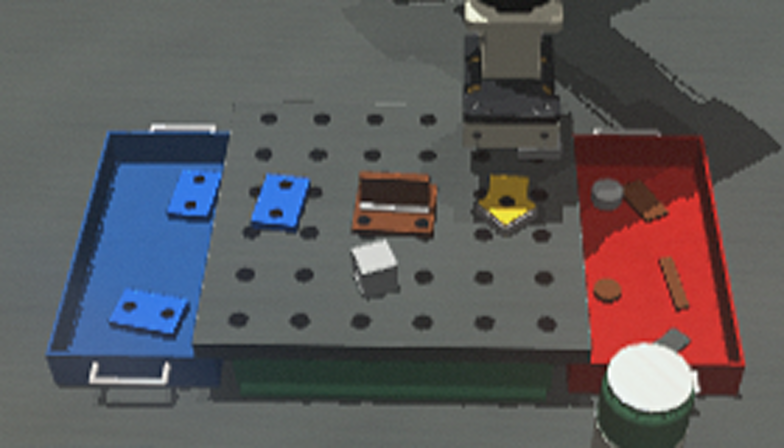

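View pics/t5.png

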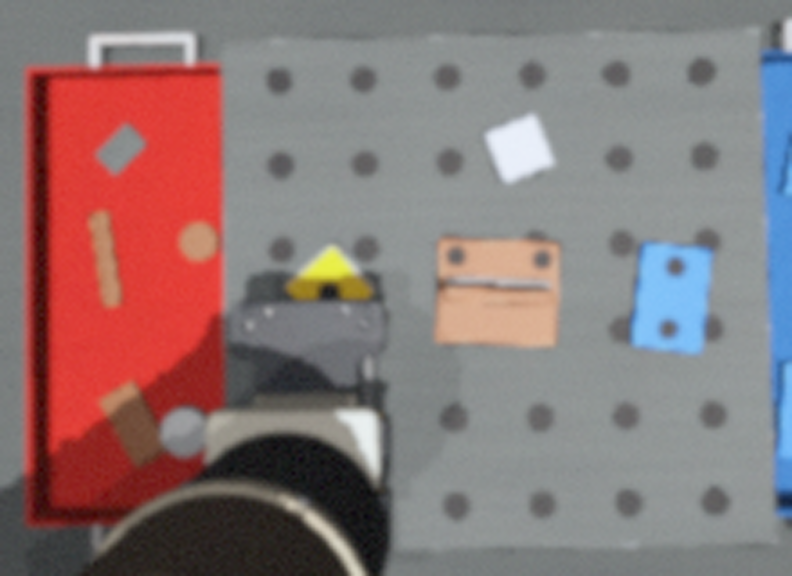

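Request:
{"method": "apply_moves", "body": {
  "plan": [
    [255, [0, 0.12, 0], 0],
    [255, [0, 0.12, 0], 0],
    [255, [0, 0.12, 0], 0],
    [255, [0, 0.12, 0], 0],
    [255, [0, 0.12, 0], 0],
    [255, [0, 0.12, 0], 0],
    [255, [0, 0.12, 0], 0],
    [255, [0, 0.12, 0], 0],
    [255, [0, 0.12, 0], 0],
    [255, [0, 0.12, 0], 0],
    [255, [0, 0.12, 0], 0],
    [255, [0, 0.12, 0], 0]
  ]
}}

```text
time_s: 16.98
tcp_pos: [0.4284, 0.1678, 0.0765]
eef_rot: [-180.0, -0.0, -178.1]
contact_force: [-0.3, -0.2, 0.4]
gripper_width: 0.0006
```

Request:
{"method": "apply_moves", "body": {
  "plan": [
    [255, [0, 0.05, 0], 0],
    [255, [0, 0, 0], 0]
  ]
}}

```text
time_s: 17.23
tcp_pos: [0.4284, 0.1701, 0.0766]
eef_rot: [-180.0, 0.0, -178.1]
contact_force: [0.2, -0.7, -0.0]
gripper_width: 0.0003
```

```bash
python3 go.py 0.612 -0.075 0.15; python3 - <<'E'
from h import *
f=viewer.capture("scene")["frame"]
cv2.imwrite("pics/s6.png",cv2.resize(f[100:260,180:460],None,fx=2.8,fy=2.8,interpolation=cv2.INTER_CUBIC))
E
```

```text
t 17.23 [0.4284 0.1701 0.0766] [-180.      0.   -178.05] j [ 46.3   9.7 -37.    0.  -43.3 -44.3] F [ 0.2 -0.7 -0. ] w 0.0003
units [-3.5  -5.02 -1.47]
```

View pics/s6.png

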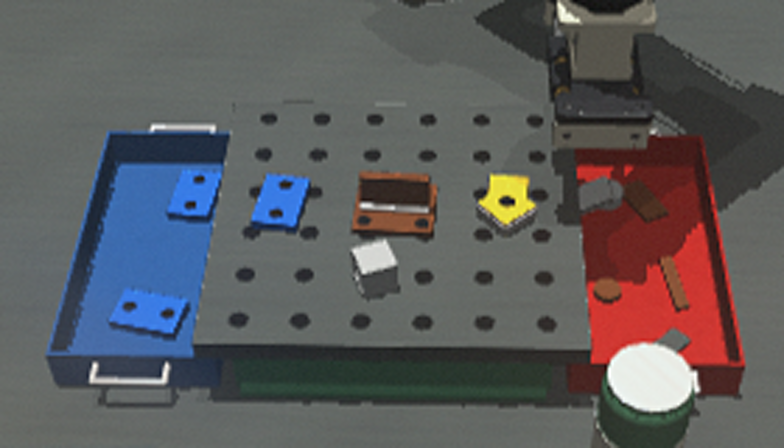

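Request:
{"method": "apply_moves", "body": {
  "plan": [
    [255, [0, 0, -0.5], 0],
    [255, [0, 0, -0.9], 0],
    [255, [-0.3, -0.4, -0.1], 0],
    [255, [-0.6, -0.8, 0], 0],
    [255, [-0.6, -0.85, 0], 0],
    [255, [-0.6, -0.85, 0], 0],
    [255, [-0.6, -0.85, 0], 0],
    [255, [-0.6, -0.85, 0], 0],
    [255, [-0.2, -0.42, 0], 0],
    [255, [0, 0, 0], 0],
    [255, [0, 0, 0], 0]
  ]
}}

```text
time_s: 18.65
tcp_pos: [0.6112, -0.0749, 0.1513]
eef_rot: [180.0, -0.0, -178.1]
contact_force: [0.3, 0.5, -0.2]
gripper_width: 0.0002
```

```bash
python3 go.py 0.613 -0.068 0.08; python3 - <<'E'
from h import *
f=viewer.capture("scene")["frame"]
cv2.imwrite("pics/s7.png",cv2.resize(f[100:260,180:460],None,fx=2.8,fy=2.8,interpolation=cv2.INTER_CUBIC))
f=viewer.capture("top")["frame"]
cv2.imwrite("pics/t7.png",cv2.resize(f[160:320,200:420],None,fx=3.6,fy=3.6,interpolation=cv2.INTER_CUBIC))
E
```

```text
t 18.65 [ 0.6112 -0.0749  0.1513] [ 1.7999e+02 -3.0000e-02 -1.7809e+02] j [ 11.2  18.3 -12.9  -0.  -58.8  -9.2] F [ 0.3  0.5 -0.2] w 0.0002
units [-0.04  0.14  1.43]
```

View pics/s7.png

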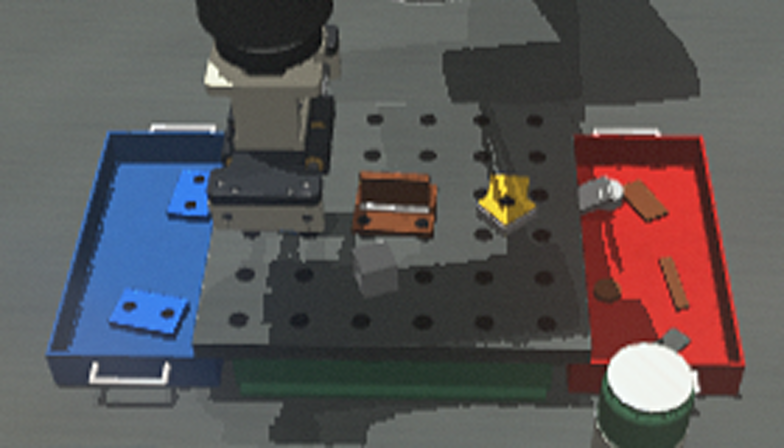

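View pics/t7.png

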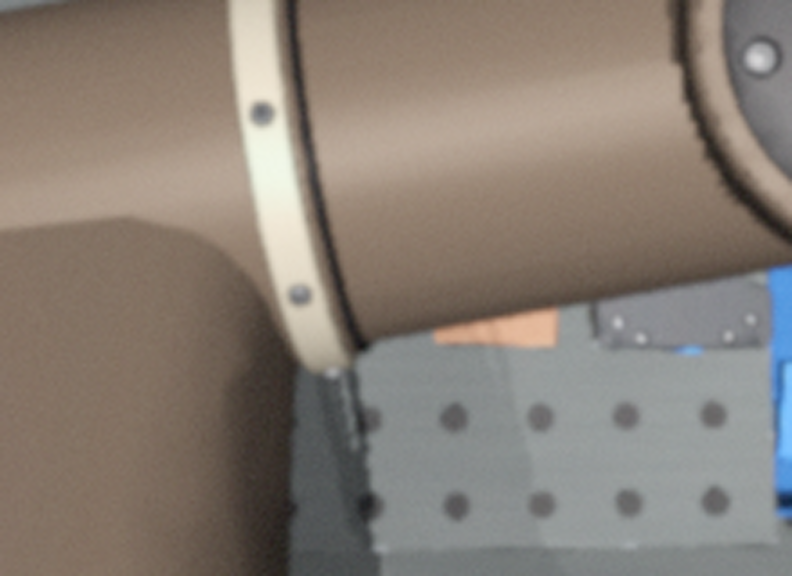

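Request:
{"method": "apply_moves", "body": {
  "plan": [
    [255, [-0.02, 0.12, 0.3], 0],
    [255, [0, 0, 0.5], 0],
    [255, [0, 0, 0.4], 0],
    [255, [0, 0, 0.22], 0],
    [255, [0, 0, 0], 0],
    [255, [0, 0.06, 0], 0],
    [255, [0, 0.06, 0], 0],
    [255, [0, 0.06, 0], 0],
    [255, [0, 0.06, 0], 0],
    [255, [0, 0.06, 0], 0],
    [255, [0, 0.06, 0], 0],
    [255, [0, 0.06, 0], 0]
  ]
}}

```text
time_s: 20.25
tcp_pos: [0.6118, -0.0478, 0.0805]
eef_rot: [-180.0, -0.0, -178.1]
contact_force: [-0.0, 0.8, -0.5]
gripper_width: 0.0005
```

Request:
{"method": "apply_moves", "body": {
  "plan": [
    [255, [0, 0.06, 0], 0],
    [255, [0, 0.06, 0], 0],
    [255, [0, 0.06, 0], 0],
    [255, [0, 0.08, 0], 0],
    [255, [0, 0.1, 0], 0],
    [255, [0, 0.1, 0], 0],
    [255, [0, 0.1, 0], 0],
    [255, [0, 0.1, 0], 0],
    [255, [0, 0.1, 0], 0],
    [255, [0, 0.1, 0], 0],
    [255, [0, 0.1, 0], 0],
    [255, [0, 0.1, 0], 0]
  ]
}}

```text
time_s: 21.75
tcp_pos: [0.61, 0.0053, 0.0805]
eef_rot: [-180.0, -0.0, -178.1]
contact_force: [0.2, -0.8, 0.1]
gripper_width: 0.0003
```

```bash
python3 go.py 0.61 0.175 0.08; python3 - <<'E'
from h import *
f=viewer.capture("scene")["frame"]
cv2.imwrite("pics/s8.png",cv2.resize(f[100:260,180:460],None,fx=2.8,fy=2.8,interpolation=cv2.INTER_CUBIC))
E
```

```text
t 21.75 [0.61   0.0053 0.0805] [-180.     -0.   -178.06] j [ 18.8  21.9 -18.2   0.  -49.9 -16.9] F [ 0.2 -0.8  0.1] w 0.0003
units [-0.11  3.39  0.01]
```

View pics/s8.png

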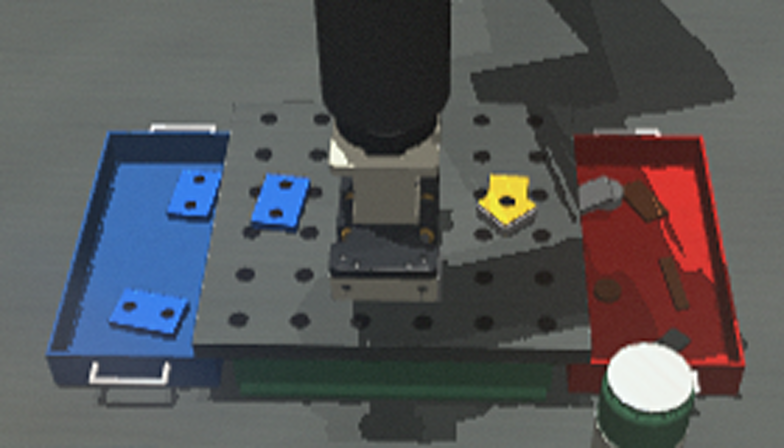

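Request:
{"method": "apply_moves", "body": {
  "plan": [
    [255, [-0.01, 0.12, 0], 0],
    [255, [-0.01, 0.13, 0], 0],
    [255, [-0.01, 0.14, 0], 0],
    [255, [-0.01, 0.14, 0], 0],
    [255, [-0.01, 0.14, 0], 0],
    [255, [0, 0.14, 0], 0],
    [255, [0, 0.14, 0], 0],
    [255, [0, 0.14, 0], 0],
    [255, [0, 0.14, 0], 0],
    [255, [0, 0.14, 0], 0],
    [255, [0, 0.14, 0], 0],
    [255, [0, 0.12, 0], 0]
  ]
}}

```text
time_s: 23.3
tcp_pos: [0.6098, 0.087, 0.0806]
eef_rot: [-180.0, -0.0, -178.1]
contact_force: [-0.2, -0.9, 1.1]
gripper_width: 0.0003
```

```bash
python3 go.py 0.608 0.175 0.08; python3 - <<'E'
from h import *
f=viewer.capture("scene")["frame"]
cv2.imwrite("pics/s9.png",cv2.resize(f[100:260,180:460],None,fx=2.8,fy=2.8,interpolation=cv2.INTER_CUBIC))
E
```

```text
t 23.3 [0.6098 0.087  0.0806] [-180.     -0.   -178.06] j [ 26.3  22.4 -17.4   0.  -50.2 -24.3] F [-0.2 -0.9  1.1] w 0.0003
units [-0.02  1.76  0.01]
```

View pics/s9.png

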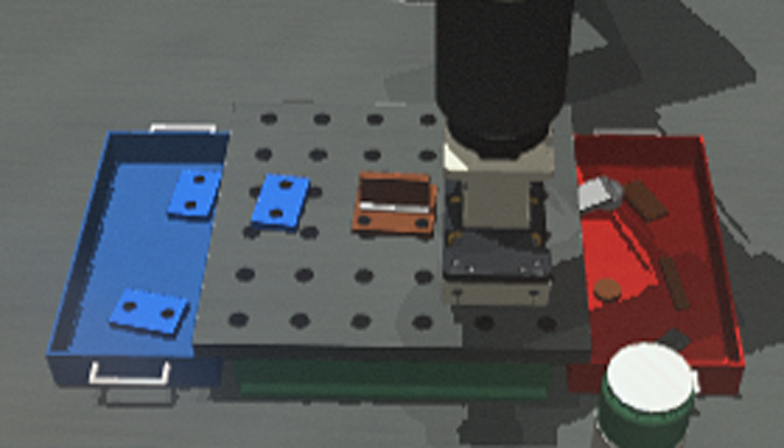

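```bash
python3 - <<'E'
from h import *
c=viewer.capture("top")
for p in [(239,109),(240,124)]: print(px2w(c,p,.17))
E
```

```text
[0.77712225 0.19367317 0.17      ]
[0.74845605 0.19089545 0.17      ]
```

Request:
{"method": "apply_moves", "body": {
  "plan": [
    [255, [0, 0.1, 0], 0],
    [255, [0, 0.1, 0], 0],
    [255, [0, 0.1, 0], 0],
    [255, [0, 0.1, 0], 0],
    [255, [0, 0.1, 0], 0],
    [255, [0, 0.1, 0], 0],
    [255, [0, 0.1, 0], 0],
    [255, [0, 0.1, 0], 0]
  ]
}}

```text
time_s: 24.4
tcp_pos: [0.6084, 0.1268, 0.0806]
eef_rot: [-180.0, -0.0, -178.1]
contact_force: [-0.9, 0.2, -0.0]
gripper_width: 0.0007
```

Request:
{"method": "apply_moves", "body": {
  "plan": [
    [255, [0, 0.1, 0], 0],
    [255, [0, 0.1, 0], 0],
    [255, [0, 0.1, 0], 0],
    [255, [0, 0.1, 0], 0],
    [255, [0, 0.1, 0], 0],
    [255, [0, 0.1, 0], 0],
    [255, [0, 0.1, 0], 0],
    [255, [0, 0.1, 0], 0],
    [255, [0, 0.1, 0], 0],
    [255, [0, 0, 0], 0]
  ]
}}

```text
time_s: 25.65
tcp_pos: [0.6069, 0.1719, 0.0805]
eef_rot: [180.0, -0.0, -178.0]
contact_force: [0.2, 1.0, 0.1]
gripper_width: 0.0007
```

```bash
python3 go.py 0.608 0.175 0.08; python3 - <<'E'
from h import *
f=viewer.capture("scene")["frame"]
cv2.imwrite("pics/s10.png",cv2.resize(f[100:260,180:460],None,fx=2.8,fy=2.8,interpolation=cv2.INTER_CUBIC))
E
```

```text
t 25.65 [0.6069 0.1719 0.0805] [ 180.     -0.   -178.04] j [ 33.5  23.6 -15.4  -0.  -51.  -31.6] F [0.2 1.  0.1] w 0.0007
units [-0.02  0.06  0.01]
```

View pics/s10.png

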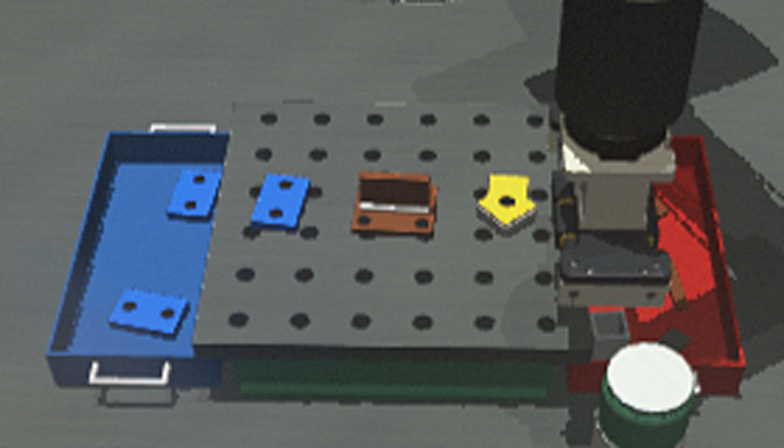

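The tube has dropped, at (610,330). Now I'll retreat so I can check everything.

Request:
{"method": "apply_moves", "body": {
  "plan": [
    [255, [0, 0, -0.4], 0],
    [255, [0, 0, -0.8], 0],
    [255, [0, 0, -0.8], 0],
    [255, [0, 0.2, -0.8], 0],
    [255, [0.3, 0.6, -0.2], 0],
    [255, [0.6, 0.9, 0], 0],
    [255, [0.6, 0.9, 0], 0],
    [255, [0.6, 0.9, 0], 0],
    [255, [0.6, 0.9, 0], 0],
    [255, [0.6, 0.9, 0], 0],
    [255, [0.6, 0.9, 0], 0],
    [255, [0.6, 0.9, 0], 0]
  ]
}}

```text
time_s: 27.2
tcp_pos: [0.3689, 0.5198, 0.2307]
eef_rot: [180.0, 0.0, -178.1]
contact_force: [0.7, 1.3, -0.8]
gripper_width: 0.0005
```

Request:
{"method": "apply_moves", "body": {
  "plan": [
    [255, [0.6, 0.9, 0], 0],
    [255, [0.6, 0.6, 0], 0],
    [255, [0, 0, 0], 0],
    [255, [0, 0, 0], 0],
    [255, [0, 0, 0], 0]
  ]
}}

```text
time_s: 27.82
tcp_pos: [0.3084, 0.5909, 0.2308]
eef_rot: [180.0, 0.0, -178.1]
contact_force: [-0.0, 0.5, 0.1]
gripper_width: 0.0008
```

```bash
python3 go.py; python3 - <<'E'
from h import *
f=viewer.capture("scene")["frame"]
cv2.imwrite("pics/s11.png",cv2.resize(f[120:260,360:480],None,fx=5,fy=4.2,interpolation=cv2.INTER_CUBIC))
f=viewer.capture("top")["frame"]
cv2.imwrite("pics/t11.png",cv2.resize(f[160:320,200:420],None,fx=3.6,fy=3.6,interpolation=cv2.INTER_CUBIC))
cv2.imwrite("pics/t11f.png",f)
E
```

```text
t 27.82 [0.3084 0.5909 0.2308] [ 1.7999e+02  1.0000e-02 -1.7813e+02] j [ 79.2  19.6  -0.1   0.  -70.2 -77.3] F [-0.   0.5  0.1] w 0.0008
```

View pics/s11.png

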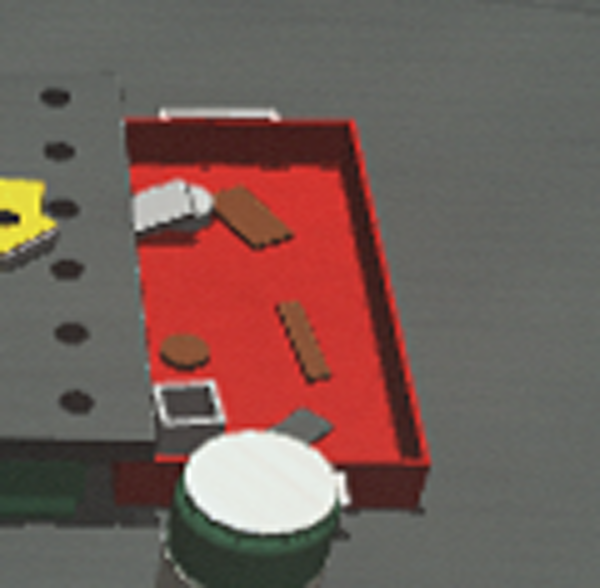

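View pics/t11.png

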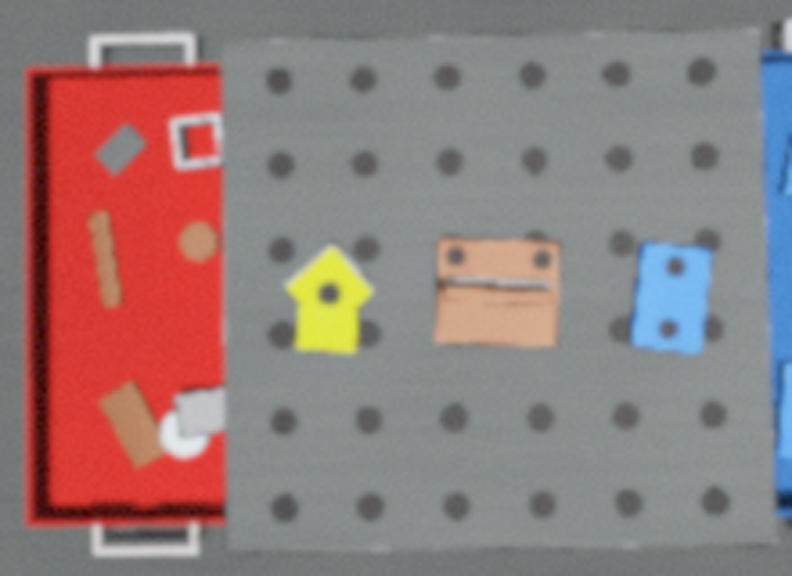

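View pics/t11f.png

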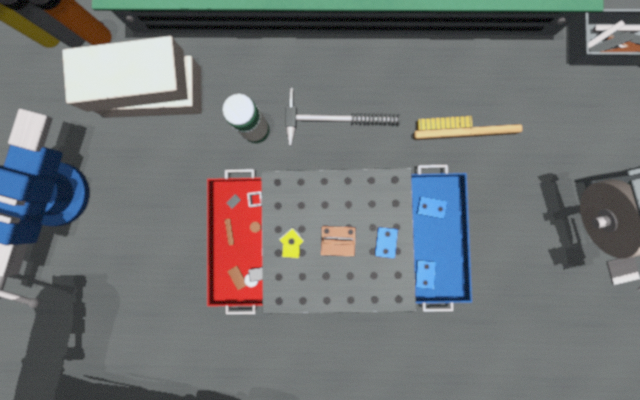

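```bash
python3 - <<'E'
from h import *
c=viewer.capture("top")
a=cv2.imread("pics/top0.png"); b=cv2.imread("pics/t11f.png")
d=cv2.absdiff(a,b).max(2); d[:, :0]=0
n,l,s,ce=cv2.connectedComponentsWithStats((d>45).astype(np.uint8))
print([(s[i].tolist()) for i in range(1,n) if s[i,4]>8])
g=lambda u,v:(200+u/3.6,160+v/3.6)
yw=np.deg2rad(2); Rz=np.array([[np.cos(yw),-np.sin(yw)],[np.sin(yw),np.cos(yw)]])
O=np.array([.527,.002]); T=O+Rz@[0,.217]
def rep(n,u,v,z): 
    w=px2w(c,g(u,v),z)[:2]; print(n,w.round(4),"tray frame",(Rz.T@(w-T)).round(4))
for z in (.017,.027,.035,.045): rep(f"bar lead edge z{z}",174,414,z)
rep("slug",184,434,.015); rep("tube left edge",171,145,.033)
rep("edge",226,414,.07)
rep("tray outer wall",26,300,.04)
E
```

```text
[[246, 191, 16, 17, 186], [335, 192, 19, 19, 239], [244, 267, 19, 21, 305], [15, 276, 71, 67, 1990], [287, 276, 15, 15, 173], [366, 276, 21, 19, 250], [6, 317, 28, 83, 785], [64, 346, 27, 32, 340], [60, 351, 9, 11, 37], [53, 374, 187, 26, 2098], [91, 377, 9, 3, 9], [101, 379, 6, 3, 9]]
bar lead edge z0.017 [0.4433 0.2012] tray frame [-0.0767 -0.015 ]
bar lead edge z0.027 [0.4449 0.1989] tray frame [-0.0752 -0.0173]
bar lead edge z0.035 [0.4461 0.1971] tray frame [-0.074  -0.0192]
bar lead edge z0.045 [0.4477 0.1949] tray frame [-0.0725 -0.0215]
slug [0.4307 0.1949] tray frame [-0.0895 -0.0208]
tube left edge [0.6111 0.2043] tray frame [ 0.0911 -0.0178]
edge [0.4523 0.1587] tray frame [-0.0692 -0.0578]
tray outer wall [0.5141 0.2892] tray frame [-0.0028  0.0705]
```

```bash
python3 - <<'E'
from plant import close_job
print(close_job())
E
```

```text
the job is handed in; nothing more can be done
None
```

I swept all three offcuts off the +y edge of the platen into the red tray, in the order slug, bar, tube. I pushed slowly with the shut fingertips, 6–10 mm above the plate. I then retreated clear and handed the job in at about 28 s.

**Offcuts:** The last top and scene pictures show all three in the tray. My estimates of their centres in the tray frame are below.

| Offcut | x (mm) | y (mm) | How it lies |
|---|---|---|---|
| Slug | -90 | -21 | flat on the floor |
| Bar | about -75 | about -38 | leaning on the slug |
| Tube end | about +91 | about -33 | standing on end |

All three centres are at least 28 mm inside the y limits and 46 mm inside the x limits. I judged them below 50 mm from how they lie; I had no depth measurement.

**Everything else:** Comparing the top pictures from before and after shows changes only at the offcuts and where the arm or its shadow was. The bracket, magnet, coupons, brush, hammer and can show no shift.

**Forces:** Force readings at the end of each move stayed under 2 N. I could not measure the finger contact force between those readings.

None of the checks failed or disagreed.

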